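# Cap a bottle for the autoclave, vented a quarter turn

## Robot

A 6-joint arm with a two-finger parallel gripper is mounted at the origin on a cart in front of the work surface, level with it; the furniture and walls round the work are solid. World frame = base frame: x ahead of the robot, y to its left, z up, the work surface at z = 0. Lengths are in mm, angles in rad, forces in N, time in s.
With the tool pointing down it reaches from about 250 to 775 mm from the base axis. Payload 8.9 kg.
Tool frame: the origin (TCP) lies at the very end of the fingers, on their centre line; the grasp point (between the pads) lies 19 mm behind it; z points along the fingers, y is the direction in which the jaws open and shut (so a half turn about z gives the same grasp; the last joint's range is limited). The gripper opens to 85 mm and grips with 20 to 120 N. Pads are 22 mm wide; open, the fingers measure 114 mm over their backs; the gripper's body (76 mm by 85 mm) begins 54 mm behind the grasp point. The pads swing forward as they close: fully open they stand 13 mm farther back than shut.
Start: joints at [1.059, 0.291, -0.153, 1.127, 0, 1.431], TCP at [191.212, 488.939, 231.305] pointing down, gripper open.
Joint ranges: [-2.52, 2.52], [-0.91, 1.74], [-1.3, 1.37], [-1.96, 2.02], [-1.52, 1.47], [-3.14, 3.14]. Speed limits (rad/s): [2.22, 2.22, 2.79, 3.14, 3.14, 3.14].

## Interface

Orientations are given as a unit quaternion [w, x, y, z].
In Python, from cell import get_obs, snapshot, camera_model, hand_in gives the robot as it stands.
- The arm moves only by the tool servo_tool, never from a script. Its argument "moves" is a list of rows, each a list of 6 numbers: the shift along the tool's x, y, z in mm, then the turn, a rotation vector about the tool's x, y, z in degrees. In form: [[tx, ty, tz, ax, ay, az], ...]. A call has 1 to 20 rows; each row is the pose to reach, as a shift and turn from the pose commanded when the call began, along the tool's axes at that moment; what a row does not reach only later rows make up. A row lasts 1/8 s, in which the tool goes at most 62.5 mm and 10.7 degrees, less where a joint would pass 70% of its speed; a pose out of reach is approached as far as the arm can. A call with a gripper value outside its range is refused whole. "gripper" is the closure, from 0 (fully open) to 1 (shut), set as the call begins (left out, the last holds). The fingers move at their own pace and stop on an object; the grip force is fixed at half the most. Time passes only in rows, so rows that repeat a pose let the fingers close. It gives the time, the measured TCP pose, the force and the opening at its end, in the units of the state.
- get_obs(): the state, without advancing time (a new reading comes with each control period).
- snapshot(name): name is "scene" or "top" or "wrist"; returns the picture (480x640x3 uint8, red, green, blue); there is no depth.
- camera_model(name): a dict with "fx", "fy", "cx", "cy" (pixels), "world_from_camera" (4x4, takes a point from camera to world coordinates). Camera axes: x right, y up, looking along -z (the intrinsics and any distortion apply to the point x, -y, -z); pixel columns grow to the right and rows downward; lengths in mm; the calibration is good to about 2 mm. A picture is of the moment at which its call begins: read the wrist's pose just before it. camera_model takes no time and is no camera call; for the wrist camera it gives the pose at the moment of the call.
- hand_in(): hands the job in, once; it reports no verdict.
The state is a dict: "time_s": time; "joint_positions": joint angles; "joint_vel": joint speeds; "effort": joint torques, N m; "position": TCP position; "tool_rot": TCP orientation; "ft_force": force on the tool from outside, world axes, zero at the start; "ft_torque": the same for the moment, N m; "opening": finger opening in mm.
Only numpy, scipy, OpenCV 4.12 (cv2) and the standard library are available. Lean on these libraries where they do the work, as an engineer would, in place of code of your own. Each camera call takes 0.05 s, during which the arm holds its last target.

## Task

Get the empty amber bottle in the bench clamp ready for the autoclave: put the blue screw cap on its neck, screw it down clockwise until it bottoms out tight, then back it off a quarter turn so that it can vent. Finish while still holding the cap in the gripper at that setting, ready to be taped, and leave the other things on the bench where they are.

Things in the scene. Friction and masses are not known exactly. Their poses are not given: they have to be found in the camera images.
- bottle_stand: Amber wide-mouth bottle (66 mm square, round shoulder) gripped in a grey bench clamp, base 104 x 94 mm, all fixed. Origin: under its centre on the bench; z up. Straight round neck, 38 mm across (45 over the thread), 43 mm from shoulder to rim. White marks on the shoulder lie on its +x and -x sides.
- bottle_rim (a point): Centre of the bottle's mouth at rim height, 150 mm above the bench; axes as body bottle_stand (z up the neck). Rim slightly chamfered. The neck has a right-hand two-start thread from 7 to 19 mm under the rim: 16 mm of travel per turn (2.5 mm per rad), with 1.3 mm of up-and-down play, and ends at a stop.
- cap_centre (a point): Centre (half-way up) of the loose blue ribbed screw cap, 55 mm across, 30 high, about 60 g; stands open side down on the bench, z up. Hollow 48 mm wide, 26 deep, mouth flared. Screwed down tight, its centre is 11 mm below the rim, its lid on the rim; it turns no further. Let go, it stays where it was turned to, so it can be regrasped.
- cap: The same cap; origin at the centre of its open underside. Two thread lugs inside, on its +x and -x sides; white bar on the lid along x. Set on the neck with x 0.1 to 0.4 rad anticlockwise of the rim's x (either way round), centre 3 to 4 mm below the rim, it enters the thread at once and is tight half a turn clockwise later, x axes parallel; else it takes up to half a turn more.
- timer: white bench timer, 56 x 66 x 18 mm, at the back right; origin at the centre of its underside; a bystander, to be left alone.
- marker_pen: blue and white marker pen, 135 mm long and 16 thick, lying along the left edge; origin at the centre of its underside; a bystander, to be left alone.
- tip_box: blue pipette-tip box, 86 x 123 mm, 80 high, on the left edge; origin at the centre of its underside; a bystander, to be left alone.
- stain_bottle: small white bottle with a red cap, 37 mm across and 82 high, at the back; origin at the centre of its underside; a bystander, to be left alone.
- petri_dish: flat clear dish, 62 mm across and 15 high, on the right edge; origin at the centre of its underside; a bystander, to be left alone.
Things that resemble listed ones, but are neither listed nor needed, are in the scene too. Leave any green or pink look-alike of the cap alone.

How it is judged (in metres and radians):
On the way, in this order (a step that is already met when the one before it is completed fails the run):
1. the cap sits upright on the bottle's neck (horizontal distance between cap_centre and bottle_rim below 0.004 m and angle between cap_centre's own z axis and vertical below 0.12 rad and z of cap_centre in the frame of bottle_rim below 0.0045 m), for 0.1 s.
2. the cap is screwed down tight: lid on the rim, turned as far as the thread lets it (horizontal distance between cap_centre and bottle_rim below 0.0025 m and angle between cap_centre's own z axis and vertical below 0.06 rad and z of cap_centre in the frame of bottle_rim below -0.0101 m and angle between the x axis of cap_centre and the x axis of bottle_rim, either way round below 0.17 rad), for 0.15 s.
At the end, for the whole second after the job is handed in: The cap is on the thread, level and centred, a quarter turn (give or take about 25 degrees) back from where it bottomed, at rest, and still gripped between the fingers; it was tight on the rim before (horizontal distance between cap_centre and bottle_rim below 0.0025 m and angle between cap_centre's own z axis and vertical below 0.08 rad and z of cap_centre in the frame of bottle_rim between -0.0104 and -0.005 m and angle between the x axis of cap_centre and the x axis of bottle_rim, either way round above 1.08 rad and contact force between the fingers and cap above 1 N and linear speed of cap below 0.02 m/s and angular speed of cap below 0.1 rad/s); the arm keeps its last pose, push and grip.
It fails at once if another thing on the bench was pushed away by more than 3 cm (distance of any of timer, marker_pen, tip_box, stain_bottle, petri_dish from where it was at the start of the episode above 0.03 m).
It also fails if it takes over 67 s, if anything falls off the work surface, if the arm or the gripper's body presses on something with over 40 N, if the wrist force passes 120 N, or if a joint passes its speed limit or range.

## Working session

There is one attempt and no reset: what is moved stays moved. The work goes in short steps, Python scripts to look and compute and a tool call to move; the robot and the scene stay as the last step left them, time stands still between calls to the robot, and variables do not carry over. Pictures are saved under pics/ and viewed, and the job is handed in when it is done.

Besides the shell and the picture viewer there is one more tool, called after "Emit:" by a JSON object that holds its "api" and its "payload". servo_tool: Moves the arm, as the interface text tells. Its arguments: {"type":"object","properties":{"moves":{"type":"array","items":{"type":"array","items":{"type":"number"}}},"gripper":{"type":"number"}},"required":["moves"]}

```bash
mkdir -p pics; ls; python3 - <<'E'
from cell import *
import cv2
print(get_obs())
for n in ("scene","top","wrist"):
    m=camera_model(n); print(n,m)
    cv2.imwrite(f"pics/{n}0.png",snapshot(n)[:,:,::-1])
E
```

```text
pics
{'time_s': 0.0, 'joint_positions': array([ 1.05871221e+00,  2.91242918e-01, -1.54128828e-01,  1.12668321e+00,
        1.55630849e-06,  1.43150631e+00]), 'joint_vel': array([-7.52897507e-05, -1.26849995e-03,  4.58389859e-04,  8.29007052e-05,
       -1.97351615e-03,  3.04417495e-03]), 'effort': array([ 1.12527345e-03, -5.37140357e+01,  3.31375086e+01,  1.59058330e-02,
       -1.69966934e-04, -8.03575233e-06]), 'position': array([190.99306834, 488.56403256, 230.75077249]), 'tool_rot': array([-2.02093043e-04,  1.85319525e-01,  9.82678115e-01, -5.95984488e-04]), 'ft_force': array([-0.57279094, -0.38672305,  0.42413789]), 'ft_torque': array([0.00717979, 0.05314105, 0.02384881]), 'opening': 85.58071209656828}
scene {'fx': 574.4770959858896, 'fy': 574.4770959858896, 'cx': 324.44998133348366, 'cy': 239.0234340439783, 'world_from_camera': array([[ 8.77944142e-01,  2.18044965e-01, -4.26228199e-01,
         5.42444698e+00],
       [-4.78742761e-01,  3.91627199e-01, -7.85769372e-01,
        -1.04032547e+03],
       [-4.41049958e-03,  8.93915281e-01,  4.48214254e-01,
         6.93538747e+02],
[... 328 characters left out ...]
.13869299e-02,  7.68870688e-03,
         1.59056346e+01],
       [ 9.08483300e-03,  1.28125791e-01,  9.91716314e-01,
         1.43700042e+03],
       [ 0.00000000e+00,  0.00000000e+00,  0.00000000e+00,
         1.00000000e+00]])}
wrist {'fx': 406.9241519055543, 'fy': 406.9241519055543, 'cx': 319.5260128727079, 'cy': 239.37380680548569, 'world_from_camera': array([[ 3.62944445e-01, -8.87389698e-01, -2.84272498e-01,
         1.17703687e+02],
       [ 9.31810228e-01,  3.45310037e-01,  1.11761697e-01,
         5.16635922e+02],
       [-1.01403215e-03, -3.05451308e-01,  9.52207157e-01,
         3.73676177e+02],
       [ 0.00000000e+00,  0.00000000e+00,  0.00000000e+00,
         1.00000000e+00]])}
```

View pics/top0.png

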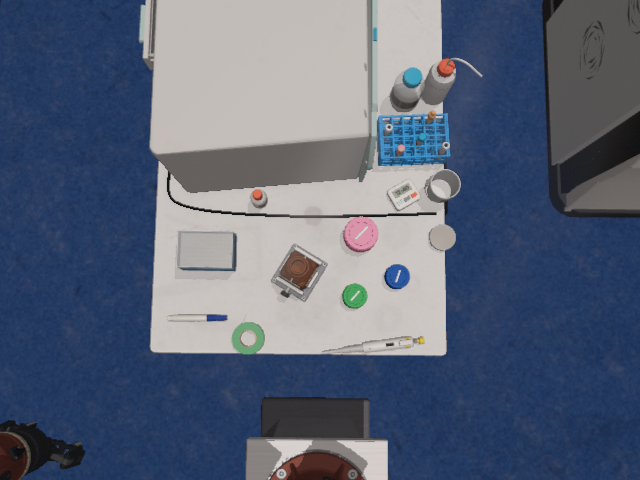

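View pics/scene0.png

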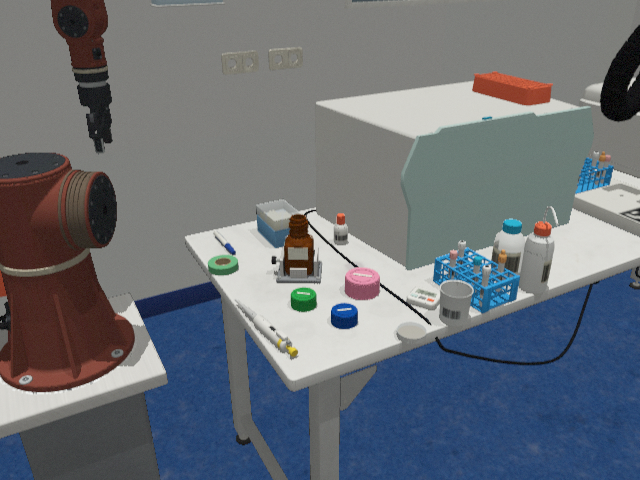

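View pics/wrist0.png

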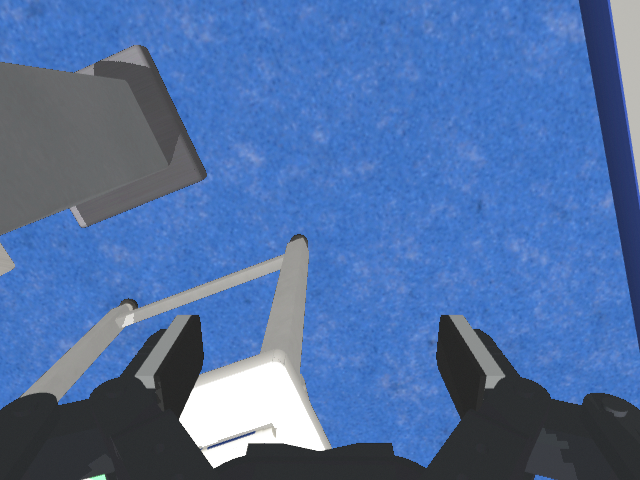

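The top view shows the blue cap at about (397,276) with its white bar, and the bottle mouth at about (300,268) in the rotated clamp. The green cap is at (355,296) and the pink one at (361,234). Next I'll measure them.

```bash
cat > h.py <<'E'
import numpy as np, cv2
from cell import *
def ray(m,u,v):
    T=m["world_from_camera"]; d=T[:3,:3]@np.array([(u-m["cx"])/m["fx"],-(v-m["cy"])/m["fy"],-1.]); return T[:3,3],d
def plane(m,u,v,z):
    o,d=ray(m,u,v); return o+d*(z-o[2])/d[2]
def proj(m,p):
    T=m["world_from_camera"]; q=T[:3,:3].T@(np.array(p)-T[:3,3]); return m["cx"]+m["fx"]*q[0]/-q[2], m["cy"]-m["fy"]*q[1]/-q[2]
E
python3 - <<'E'
from h import *
m=camera_model("top"); im=cv2.imread("pics/top0.png"); 
hsv=cv2.cvtColor(im,cv2.COLOR_BGR2HSV)
s=np.hstack([cv2.resize(im[250:330,330:440],None,fx=3.5,fy=3.5,interpolation=cv2.INTER_CUBIC),cv2.resize(im[235:315,255:365],None,fx=3.5,fy=3.5,interpolation=cv2.INTER_CUBIC)])
cv2.imwrite("pics/crop1.png",s)
mk=cv2.inRange(hsv,(105,120,40),(130,255,255)); mk[:250]=0;mk[300:]=0;mk[:,:375]=0;mk[:,420:]=0
c=max(cv2.findContours(mk,0,2)[0],key=cv2.contourArea); print(cv2.minEnclosingCircle(c))
h=cv2.convexHull(c); (u,v),r=cv2.minEnclosingCircle(h)
print("cap",plane(m,u,v,25))
mb=cv2.inRange(hsv,(0,0,150),(180,90,255)); hm=np.zeros_like(mb); cv2.drawContours(hm,[h],-1,255,-1); hm=cv2.erode(hm,np.ones((5,5)))
ys,xs=np.nonzero(mb&hm); P=np.array([plane(m,a,b,30)[:2] for a,b in zip(xs,ys)]); w=np.linalg.svd(P-P.mean(0))[2][0]; print("bar",P.mean(0),np.arctan2(w[1],w[0]))
print("bottle approx",plane(m,299,268,150))
E
```

```text
((396.5967712402344, 276.4193420410156), 12.229737281799316)
cap [ 517.58820124 -175.1658614    25.        ]
bar [ 518.92428973 -176.78107863] 2.8007942777179817
bottle approx [521.88604804  45.77721486 150.        ]
```

View pics/crop1.png

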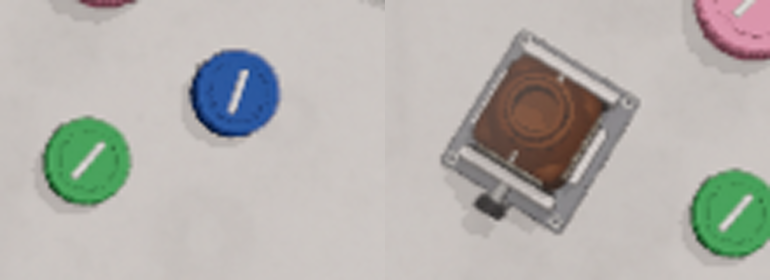

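Emit:
{"api": "servo_tool", "payload": {"moves": [[-38, -23, 2, 0, 0, -9], [-76, -46, 3, 0, 0, -18], [-115, -69, 5, 0, 0, -27], [-153, -92, 7, 0, 0, -36], [-191, -115, 9, 0, 0, -45], [-229, -138, 10, 0, 0, -54], [-267, -161, 12, 0, 0, -63], [-306, -184, 14, 0, 0, -72], [-344, -207, 16, 0, 0, -81], [-382, -230, 18, 0, 0, -90], [-420, -253, 20, 0, 0, -99], [-440, -265, 21, 0, 0, -108], [-458, -275, 21, 0, 0, -117], [-458, -275, 21, 0, 0, -124], [-458, -275, 21, 0, 0, -124], [-458, -275, 21, 0, 0, -124]]}}

```text
time_s: 2.15
position: [517.4, 66.2, 210.2]
tool_rot: [0.0, 0.78, -0.626, -0.0]
ft_force: [0.1, -0.4, 0.8]
opening: 85.3
```

```bash
python3 - <<'E'
from h import *
import pickle
o=get_obs(); print(o["time_s"],o["joint_positions"],o["position"],o["tool_rot"])
m=camera_model("wrist"); im=snapshot("wrist"); pickle.dump(m,open("w1.pkl","wb"))
cv2.imwrite("pics/w1.png",im[:,:,::-1])
print(proj(m,[521.9,45.8,150]))
E
```

```text
2.15 [-1.29914920e-02  2.97377087e-01 -2.00975504e-01  1.07273725e+00
 -1.41035884e-05 -1.80202321e+00] [517.35445584  66.17999805 210.21314962] [ 9.59170751e-05  7.79906144e-01 -6.25896465e-01 -1.11299023e-04]
(np.float64(318.2693336864312), np.float64(226.0997422962393))
```

View pics/w1.png

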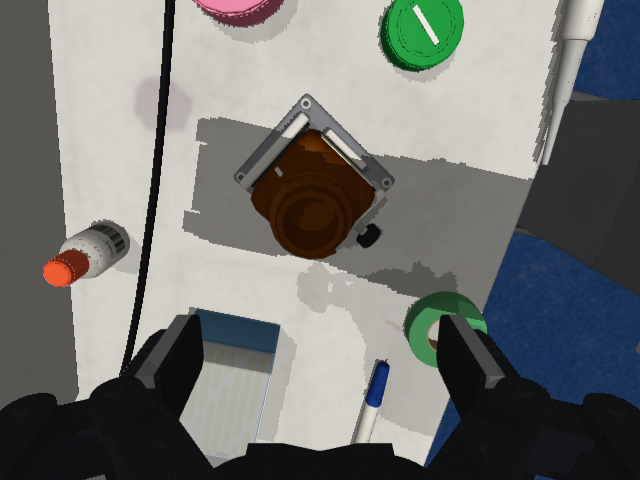

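The wrist view shows the bottle mouth at about (312,215) and one white mark at (278,171). I'll zoom in to fit it.

```bash
python3 - <<'E'
from h import *
im=cv2.imread("pics/w1.png")
c=cv2.resize(im[120:270,230:400],None,fx=4.5,fy=4,interpolation=cv2.INTER_CUBIC)
c=cv2.convertScaleAbs(c,alpha=2.2,beta=10)
c=cv2.resize(im[120:270,230:400],None,fx=4,fy=4,interpolation=cv2.INTER_CUBIC); c=cv2.convertScaleAbs(c,alpha=2.2,beta=10)
cv2.imwrite("pics/w1c.png",c)
E
```

```text
(no output)
```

View pics/w1c.png

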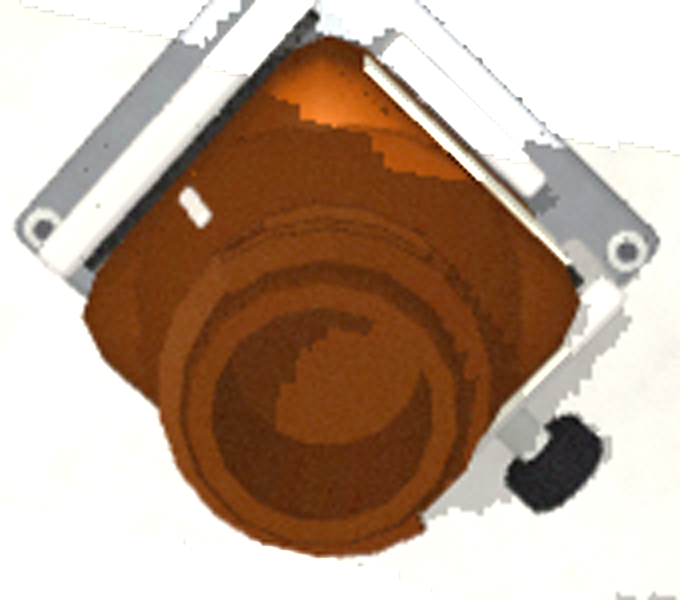

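```bash
python3 - <<'E'
from h import *
import pickle
m=pickle.load(open("w1.pkl","rb"));t=camera_model("top");s=camera_model("scene")
print("wrist rim",plane(m,310.2,223.2,150)); c=plane(m,310.2,223.2,150)
print(np.linalg.norm(plane(m,230+183/4,223.2,150)-plane(m,230+455/4,223.2,150)),np.linalg.norm(plane(m,230+212/4,223.2,150)-plane(m,230+432/4,223.2,150)))
k=plane(m,230+195/4,120+207/4,107); d=k-c; print("mark",k,np.arctan2(d[1],d[0]),np.hypot(*d[:2]))
a=plane(t,255+(513-385)/3.5,235+157/3.5,107);b=plane(t,255+(561-385)/3.5,235+78/3.5,107);print("top marks",a,b,(a+b)/2,np.arctan2(*(b-a)[1::-1]))
print("top rim",plane(t,299.3,265.9,150), proj(t,c),proj(s,c))
ks=[(43,229),(627,250)]
print([plane(m,230+x/4,120+y/4,15) for x,y in ks])
im=cv2.imread("pics/top0.png");sc=cv2.imread("pics/scene0.png")
A=cv2.convertScaleAbs(cv2.resize(im[245:295,275:325],None,fx=8,fy=8,interpolation=cv2.INTER_CUBIC),alpha=1.8,beta=10)
B=cv2.convertScaleAbs(cv2.resize(sc[205:290,265:330],None,fx=6,fy=6,interpolation=cv2.INTER_CUBIC),alpha=1.8,beta=10)
A=cv2.copyMakeBorder(A,0,B.shape[0]-A.shape[0],0,0,0)
cv2.imwrite("pics/c2.png",np.hstack([A,B]))
E
```

```text
wrist rim [526.31668898  45.18460257 150.        ]
35.207497820793414 28.476774525236127
mark [549.94949535  29.79276309 107.        ] -0.5772824027132455 28.20316045182387
top marks [500.38070032  62.40095345 107.        ] [549.65634321  33.50978755 107.        ] [525.01852176  47.9553705  107.        ] -0.5302979968410867
top rim [526.30249232  45.2133966  150.        ] (np.float64(299.313874703685), np.float64(265.8933970910477)) (np.float64(298.32340312496314), np.float64(216.0131758973141))
[array([585.83080844,  56.50318756,  15.        ]), array([466.09443994,  34.30329332,  15.        ])]
```

View pics/c2.png

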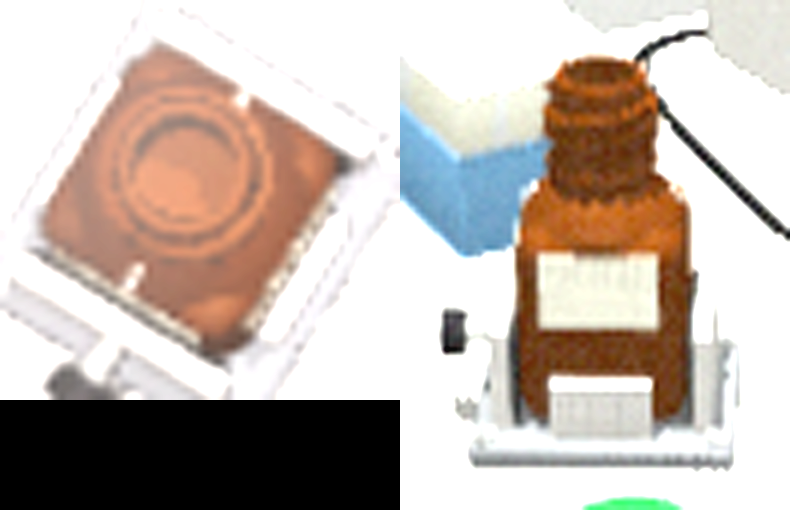

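Emit:
{"api": "servo_tool", "payload": {"moves": [[54, 13, 0, 0, 0, 0], [108, 26, 0, 0, 0, 0], [160, 39, 30, 0, 0, 0], [216, 52, 70, 0, 0, 0], [216, 52, 120, 0, 0, 0], [216, 52, 120, 0, 0, 0], [216, 52, 120, 0, 0, 0]]}}

```text
time_s: 3.08
position: [514.9, -155.7, 91.9]
tool_rot: [-0.0, 0.781, -0.625, 0.001]
ft_force: [0.3, -0.1, 0.9]
opening: 85.8
```

```bash
python3 - <<'E'
from h import *
import pickle
o=get_obs(); print(o["time_s"],o["joint_positions"],o["position"],o["tool_rot"])
m=camera_model("wrist"); im=snapshot("wrist")[:,:,::-1].copy(); pickle.dump(m,open("w2.pkl","wb"))
cv2.imwrite("pics/w2.png",im)
hsv=cv2.cvtColor(im,cv2.COLOR_BGR2HSV)
mk=cv2.inRange(hsv,(105,120,40),(130,255,255)); mk[320:]=0
c=max(cv2.findContours(mk,0,2)[0],key=cv2.contourArea); h=cv2.convexHull(c); print(cv2.boundingRect(h),cv2.minEnclosingCircle(h))
hm=np.zeros_like(mk); cv2.drawContours(hm,[h],-1,255,-1); hm=cv2.erode(hm,np.ones((9,9)))
mb=cv2.inRange(hsv,(0,0,140),(180,90,255))&hm
ys,xs=np.nonzero(mb); P=np.array([plane(m,a,b,30)[:2] for a,b in zip(xs,ys)]); w=np.linalg.svd(P-P.mean(0))[2][0]; print("bar",len(P),P.mean(0),np.arctan2(w[1],w[0]))
E
```

```text
3.075 [-4.29670524e-01  4.33064108e-01 -3.36750946e-01  7.99888375e-01
  1.24696898e-04 -2.22136462e+00] [ 514.86130909 -155.68756684   91.88066507] [-1.93174736e-04  7.80738549e-01 -6.24857596e-01  5.14953626e-04]
(270, 157, 106, 110) ((322.412109375, 211.50726318359375), 54.68564224243164)<stdin>:11: RuntimeWarning: Mean of empty slice.
  ret = ret.dtype.type(ret / rcount)
Traceback (most recent call last):
numpy.linalg.LinAlgError: 1-dimensional array given. Array must be at least two-dimensional
```

View pics/w2.png

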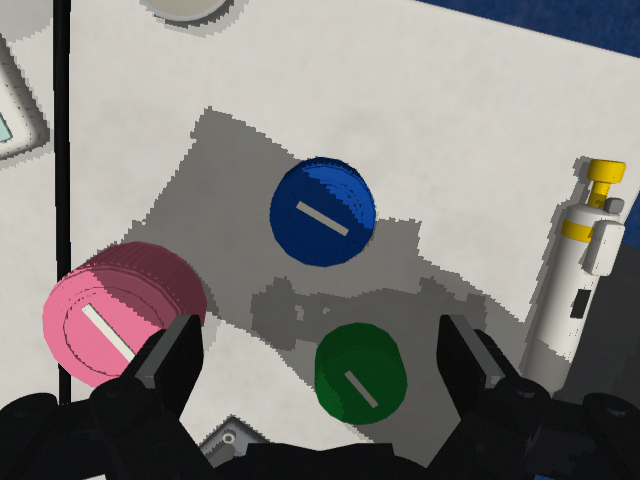

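The wrist view shows the blue cap's lid at about (322,211), half in shadow, with its bar running from (298,205) to (347,233). The pink and green caps are clear of the finger positions.

```bash
python3 - <<'E'
from h import *
import pickle
m=pickle.load(open("w2.pkl","rb")); im=cv2.imread("pics/w2.png")
hsv=cv2.cvtColor(im,cv2.COLOR_BGR2HSV)
mb=cv2.inRange(hsv,(0,0,90),(180,80,255)); q=np.zeros_like(mb); q[190:245,288:358]=mb[190:245,288:358]
ys,xs=np.nonzero(q); P=np.array([plane(m,a,b,30)[:2] for a,b in zip(xs,ys)]); w=np.linalg.svd(P-P.mean(0))[2][0]; print("bar",len(P),P.mean(0),np.arctan2(w[1],w[0]))
print(plane(m,322.4,211.5,25),plane(m,322.4,211.5,30), [plane(m,*p,30) for p in((298,205),(347,233))])
R=np.array([514.86,-155.69]);th=2*np.arctan2(-.624858,.780739);tx=np.array([np.cos(th),np.sin(th)]);ty=np.array([np.sin(th),-np.cos(th)])
print(th); d=P.mean(0)-R; print(d@tx,d@ty)
E
```

```text
bar 429 [ 518.59952638 -180.23007386] 2.8166291506055834
[ 518.7643874  -182.54665679   25.        ] [ 519.07286969 -183.75011456   30.        ] [array([ 532.08958716, -184.33455653,   30.        ]), array([ 503.86118038, -175.26682928,   30.        ])]
-1.349898555858027
24.763129366995585 1.7282091213852433
```

Emit:
{"api": "servo_tool", "payload": {"moves": [[24, 0, 10, 0, 0, 0], [24, 0, 45, 0, 0, 0], [24, 0, 70, 0, 0, 0], [24, 0, 84, 0, 0, 0], [24, 0, 88, 0, 0, 0], [24, 0, 88, 0, 0, 0], [24, 0, 88, 0, 0, 0]]}}

```text
time_s: 4.0
position: [520.1, -179.9, 3.2]
tool_rot: [-0.0, 0.781, -0.625, 0.001]
ft_force: [0.4, -0.8, 0.6]
opening: 85.1
```

```bash
python3 - <<'E'
from h import *
o=get_obs(); print(o["time_s"],o["position"],o["tool_rot"],o["ft_force"])
cv2.imwrite("pics/w3.png",snapshot("wrist")[:,:,::-1])
E
```

```text
4.0 [ 520.07630882 -179.88466259    3.20297078] [-1.45664038e-04  7.80689756e-01 -6.24918324e-01  7.56222006e-04] [ 0.39334814 -0.78153245  0.58062926]
```

View pics/w3.png

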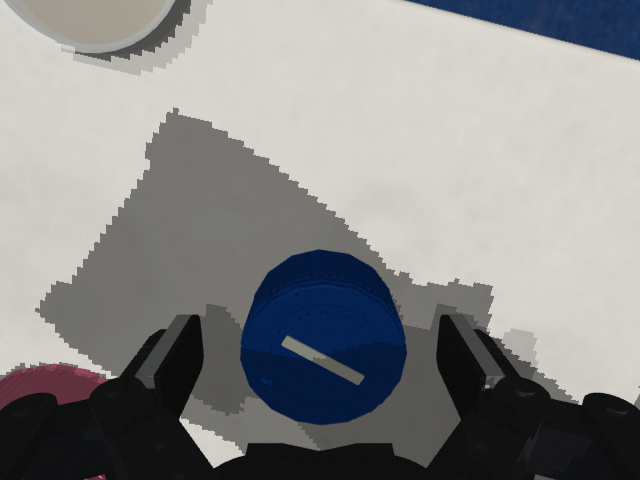

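The cap is centred between the pads: lid at (323,360), pads at columns 200 and 440. Closing.

Emit:
{"api": "servo_tool", "payload": {"moves": [[0, 0, 0, 0, 0, 0], [0, 0, 0, 0, 0, 0], [0, 0, 0, 0, 0, 0], [0, 0, 0, 0, 0, 0], [0, 0, 0, 0, 0, 0], [0, 0, 0, 0, 0, 0], [0, 0, 0, 0, 0, 0]], "gripper": 1}}

```text
time_s: 4.92
position: [519.7, -179.6, 3.0]
tool_rot: [-0.0, 0.781, -0.625, 0.0]
ft_force: [-1.7, 0.4, 7.1]
opening: 53.7
```

Emit:
{"api": "servo_tool", "payload": {"moves": [[0, 0, -40, 0, 0, 0], [0, 0, -90, 0, 0, 0], [0, 0, -150, 0, 0, 0], [0, 0, -208, 0, 0, 0], [0, 0, -208, 0, 0, 0], [0, 0, -208, 0, 0, 0]]}}

```text
time_s: 5.68
position: [519.0, -179.4, 209.7]
tool_rot: [0.0, 0.781, -0.625, -0.0]
ft_force: [-0.2, 0.5, -1.8]
opening: 53.5
```

```bash
python3 - <<'E'
from h import *
import pickle
o=get_obs(); print(o["time_s"],o["joint_positions"],o["position"],o["tool_rot"],o["ft_force"],o["opening"])
m=camera_model("wrist");pickle.dump(m,open("w4.pkl","wb"))
cv2.imwrite("pics/w4.png",snapshot("wrist")[:,:,::-1])
E
```

```text
5.675 [-4.65891515e-01  3.49487541e-01 -1.27255335e-01  1.09460733e+00
  5.68177488e-06 -2.25731775e+00] [ 519.01777771 -179.36781944  209.73614268] [ 5.47326058e-05  7.80654921e-01 -6.24962253e-01 -2.71490669e-04] [-0.23809022  0.46228019 -1.79832772] 53.52314430698335
```

View pics/w4.png

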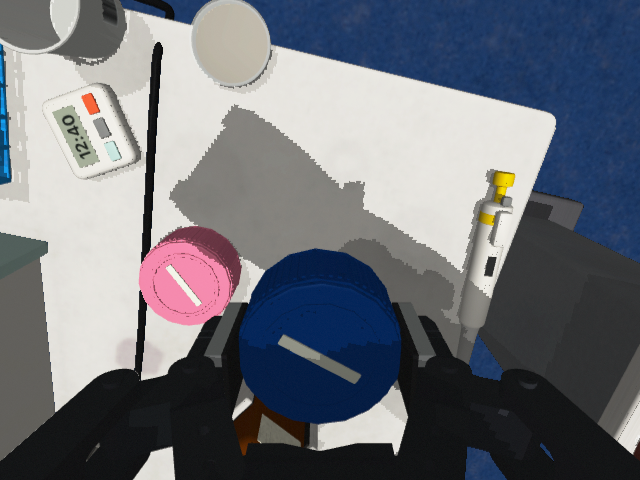

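The cap is held level, with its bar from (280,338) to (360,380). Next I'll measure its offset in the tool frame.

```bash
python3 - <<'E'
from h import *
import pickle
m=pickle.load(open("w4.pkl","rb")); im=cv2.imread("pics/w4.png")
hsv=cv2.cvtColor(im,cv2.COLOR_BGR2HSV)
mb=cv2.inRange(hsv,(0,0,90),(180,90,255)); q=np.zeros_like(mb); q[325:395,270:370]=mb[325:395,270:370]
ys,xs=np.nonzero(q); print(len(xs),xs.min(),xs.max(),ys.min(),ys.max())
z=209.74+27
P=np.array([plane(m,a,b,z)[:2] for a,b in zip(xs,ys)]); w=np.linalg.svd(P-P.mean(0))[2][0]; print("bar",P.mean(0),np.arctan2(w[1],w[0]))
R=np.array([519.02,-179.37]);th=2*np.arctan2(-.624962,.780655);tx=np.array([np.cos(th),np.sin(th)]);ty=np.array([np.sin(th),-np.cos(th)])
d=P.mean(0)-R; print("th",th,"lid in tool",d@tx,d@ty)
# lid edges: silhouette lid width and lower edge
mk=cv2.inRange(hsv,(105,100,20),(130,255,255)); mk[:240]=0;mk[430:]=0
c=max(cv2.findContours(mk,0,2)[0],key=cv2.contourArea); print(cv2.boundingRect(c)); x,y,w_,h_=cv2.boundingRect(c)
p=plane(m,320,y+h_-1,z)[:2]; print("low edge along tx",(p-R)@tx)
for rr in (350,): print((plane(m,x,rr,z)[:2]-R)@ty,(plane(m,x+w_-1,rr,z)[:2]-R)@ty)
a,b=526.3,45.2
E
```

```text
986 278 360 334 383
bar [ 518.9884133 -179.8708059] 2.8158110150126565
th -1.350165925629699 lid in tool 0.4817536219183912 0.140419786814459
(238, 249, 164, 175)
low edge along tx -25.744594066905847
-26.158335704553917 27.29409194260319
```

Emit:
{"api": "servo_tool", "payload": {"moves": [[-30, -8, 0, 0, 0, 0], [-80, -21, 0, 0, 0, 0], [-130, -34, 0, 0, 0, 0], [-180, -46, 0, 0, 0, 0], [-210, -54, 0, 0, 0, 0], [-218, -56, 0, 0, 0, 0], [-218, -56, 20, 0, 0, 0], [-218, -56, 42, 0, 0, 0], [-218, -56, 42, 0, 0, 0], [-218, -56, 42, 0, 0, 0], [-218, -56, 42, 0, 0, 0]]}}

```text
time_s: 7.1
position: [526.8, 45.1, 169.0]
tool_rot: [-0.0, 0.781, -0.625, 0.0]
ft_force: [0.2, -0.3, -0.2]
opening: 54.0
```

```bash
python3 - <<'E'
from h import *
o=get_obs(); print(o["time_s"],o["joint_positions"],o["position"],o["tool_rot"],o["ft_force"],o["opening"])
a=snapshot("scene")[:,:,::-1];b=snapshot("top")[:,:,::-1]
A=cv2.resize(a[150:290,230:370],(600,600),interpolation=cv2.INTER_CUBIC)
cv2.imwrite("pics/s5.png",cv2.convertScaleAbs(A,alpha=1.5,beta=10))
E
```

```text
7.1 [-5.28297992e-02  3.40363537e-01 -2.53259047e-01  9.76082876e-01
 -4.77704837e-05 -1.84388480e+00] [526.81610435  45.12884021 169.00969996] [-2.98592104e-04  7.80538808e-01 -6.25107087e-01  4.57067900e-04] [ 0.1846752  -0.29394201 -0.22220939] 53.97477238376748
```

View pics/s5.png

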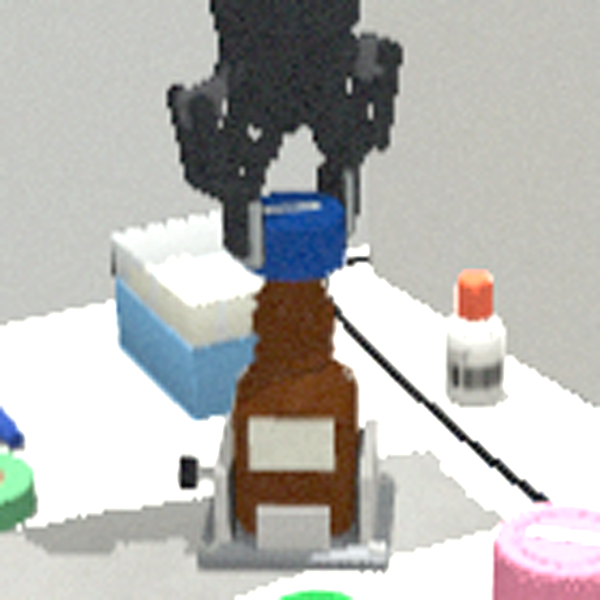

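Emit:
{"api": "servo_tool", "payload": {"moves": [[-1, 0.6, 6, 0, 0, 0], [-1, 0.6, 12, 0, 0, 0], [-1, 0.6, 17, 0, 0, 0], [-1, 0.6, 21, 0, 0, 0], [-1, 0.6, 22, 0, 0, 0], [-1, 0.6, 22, 0, 0, 0]]}}

```text
time_s: 7.95
position: [525.5, 46.3, 146.3]
tool_rot: [-0.0, 0.781, -0.625, -0.0]
ft_force: [-0.2, -0.1, -1.9]
opening: 53.7
```

```bash
python3 - <<'E'
from h import *
o=get_obs(); print(o["time_s"],o["position"],o["tool_rot"],o["ft_force"],o["ft_torque"],o["opening"])
a=snapshot("scene")[:,:,::-1];cv2.imwrite("pics/s6full.png",a)
A=cv2.resize(a[190:240,260:340],(800,500),interpolation=cv2.INTER_CUBIC)
cv2.imwrite("pics/s6.png",cv2.convertScaleAbs(A,alpha=1.5,beta=10))
s=camera_model("scene")
P=o["position"]; print("rim px",proj(s,[526.3,45.2,150]),"cap px",proj(s,P+[0,0,12]))
E
```

```text
7.95 [525.54151348  46.27121476 146.28170321] [-2.27252366e-07  7.80648742e-01 -6.24970033e-01 -1.63567332e-05] [-0.20824288 -0.11678756 -1.89187268] [-0.03369523  0.03198961 -0.05300207] 53.72759661201703
rim px (np.float64(298.3139069728031), np.float64(216.01222116531855)) cap px (np.float64(297.7197115774305), np.float64(212.61221199358292))
```

View pics/s6.png

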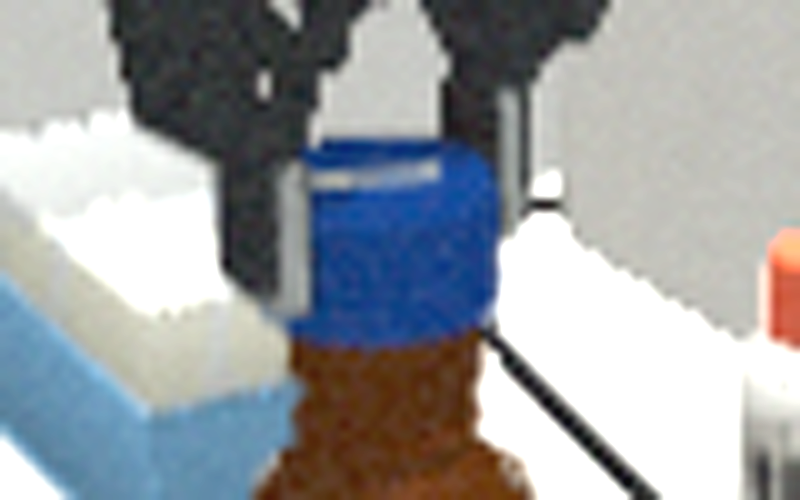

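The cap is over the rim with no contact force. I'll keep going down slowly.

Emit:
{"api": "servo_tool", "payload": {"moves": [[0.4, -0.3, 2, 0, 0, 0], [0.4, -0.3, 4, 0, 0, 0], [0.4, -0.3, 6, 0, 0, 0], [0.4, -0.3, 8, 0, 0, 0], [0.4, -0.3, 8, 0, 0, 0], [0.4, -0.3, 8, 0, 0, 0]]}}

```text
time_s: 8.75
position: [525.9, 45.9, 138.3]
tool_rot: [-0.0, 0.781, -0.625, 0.0]
ft_force: [-0.4, -0.4, -0.8]
opening: 53.5
```

```bash
python3 - <<'E'
from h import *
o=get_obs(); print(o["time_s"],o["position"],o["tool_rot"],o["ft_force"],o["ft_torque"],o["opening"])
E
```

```text
8.75 [525.91801297  45.92832325 138.32783126] [-1.01638009e-05  7.80643187e-01 -6.24976970e-01  1.85155241e-05] [-0.44222    -0.42019518 -0.84224436] [ 0.02962755  0.01369761 -0.03573626] 53.475503529495015
```

Emit:
{"api": "servo_tool", "payload": {"moves": [[0, 0, 1, 0, 0, 0], [0, 0, 2, 0, 0, 0], [0, 0, 3, 0, 0, 0], [0, 0, 4, 0, 0, 0], [0, 0, 4, 0, 0, 0], [0, 0, 4, 0, 0, 0]]}}

```text
time_s: 9.5
position: [525.9, 45.9, 134.4]
tool_rot: [-0.0, 0.781, -0.625, 0.0]
ft_force: [1.0, 0.2, 1.0]
opening: 53.6
```

```bash
python3 - <<'E'
from h import *
o=get_obs(); print(o["time_s"],o["position"],o["ft_force"],o["ft_torque"],o["opening"])
E
```

```text
9.5 [525.89937606  45.93800136 134.35312354] [0.96061377 0.15200092 1.03077546] [-0.07156464  0.06730221  0.02312123] 53.645344303993895
```

Emit:
{"api": "servo_tool", "payload": {"moves": [[0, 0, 0.2, 0, 0, 6], [0, 0, 0.5, 0, 0, 13], [0, 0, 0.8, 0, 0, 20], [0, 0, 1.1, 0, 0, 27], [0, 0, 1.4, 0, 0, 34], [0, 0, 1.7, 0, 0, 40], [0, 0, 1.7, 0, 0, 40], [0, 0, 1.7, 0, 0, 40]]}}

```text
time_s: 10.5
position: [526.0, 46.0, 132.6]
tool_rot: [0.0, -0.521, 0.854, -0.0]
ft_force: [0.7, 0.2, -0.5]
opening: 53.8
```

```bash
python3 - <<'E'
from h import *
o=get_obs(); print(o["time_s"],o["joint_positions"],o["position"],o["ft_force"],o["ft_torque"],o["opening"])
cv2.imwrite("pics/w7.png",snapshot("wrist")[:,:,::-1])
E
```

```text
10.5 [-5.14030537e-02  3.73149392e-01 -3.08941666e-01  8.88543960e-01
  8.48043700e-05 -1.14693605e+00] [525.96963759  45.96364669 132.62996488] [ 0.73630054  0.19973443 -0.47264338] [ 0.02745181 -0.02778088 -0.03178421] 53.83832702405668
```

View pics/w7.png

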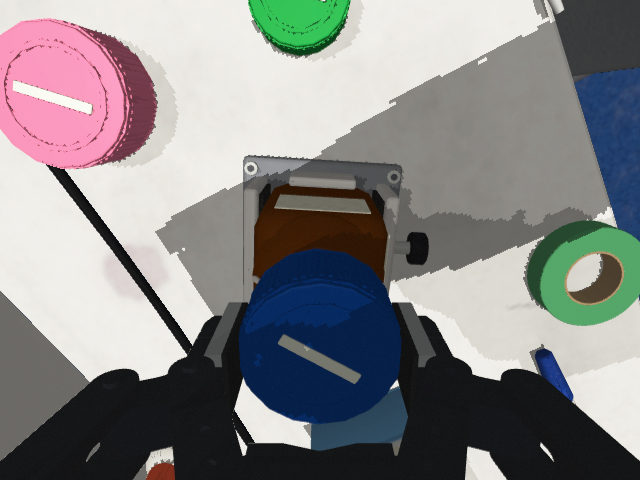

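The bar still sits from (280,338) to (360,380), so the cap turned with the gripper and didn't slip. Continuing.

Emit:
{"api": "servo_tool", "payload": {"moves": [[0, 0, 0.3, 0, 0, 7], [0, 0, 0.7, 0, 0, 16], [0, 0, 1.1, 0, 0, 25], [0, 0, 1.5, 0, 0, 34], [0, 0, 1.9, 0, 0, 43], [0, 0, 2.3, 0, 0, 52], [0, 0, 2.7, 0, 0, 61], [0, 0, 3.1, 0, 0, 70], [0, 0, 3.5, 0, 0, 80], [0, 0, 3.9, 0, 0, 90], [0, 0, 3.9, 0, 0, 90], [0, 0, 3.9, 0, 0, 90]]}}

```text
time_s: 12.05
position: [525.8, 45.9, 128.7]
tool_rot: [-0.0, 0.234, 0.972, -0.0]
ft_force: [0.2, 0.2, -0.1]
opening: 54.0
```

```bash
python3 - <<'E'
from h import *
o=get_obs(); print(o["time_s"],o["joint_positions"],o["position"],o["tool_rot"],o["ft_force"],o["ft_torque"],o["opening"])
cv2.imwrite("pics/w8.png",snapshot("wrist")[:,:,::-1])
E
```

```text
12.05 [-5.13880537e-02  3.77116182e-01 -3.14532227e-01  8.79227014e-01
 -2.78404173e-05  4.21723501e-01] [525.8499148   45.94111337 128.67725482] [-3.63090870e-05  2.34355718e-01  9.72150912e-01 -2.09634880e-05] [ 0.17703527  0.21261309 -0.08357148] [ 0.03135419 -0.0207761   0.02616518] 53.99171375748884
```

View pics/w8.png

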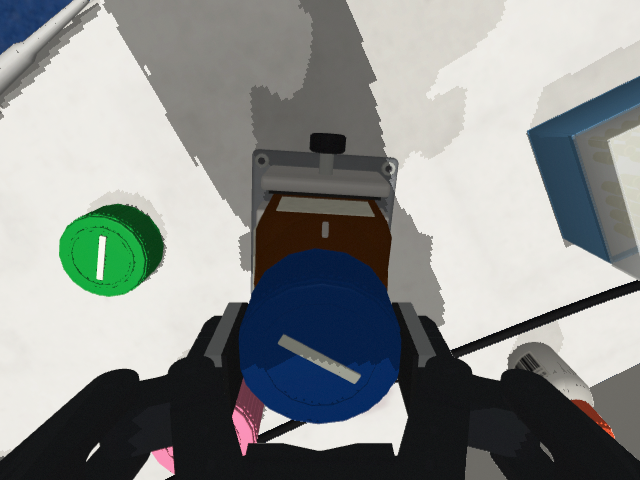

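Emit:
{"api": "servo_tool", "payload": {"moves": [[0, 0, 0.2, 0, 0, 7], [0, 0, 0.4, 0, 0, 15], [0, 0, 0.7, 0, 0, 23], [0, 0, 1.0, 0, 0, 31], [0, 0, 1.2, 0, 0, 39], [0, 0, 1.4, 0, 0, 47], [0, 0, 1.6, 0, 0, 55], [0, 0, 1.6, 0, 0, 55], [0, 0, 1.6, 0, 0, 55]]}}

```text
time_s: 13.22
position: [526.0, 46.0, 127.3]
tool_rot: [0.0, 0.657, 0.754, 0.0]
ft_force: [0.7, 0.1, 2.7]
opening: 53.5
```

```bash
python3 - <<'E'
from h import *
o=get_obs(); print(o["time_s"],o["joint_positions"],o["position"],o["tool_rot"],o["ft_force"],o["ft_torque"],o["opening"])
import pickle
m=camera_model("wrist");pickle.dump(m,open("w9.pkl","wb"))
cv2.imwrite("pics/w9.png",snapshot("wrist")[:,:,::-1])
E
```

```text
13.225 [-5.13824765e-02  3.78532728e-01 -3.16500691e-01  8.75395277e-01
  4.24644171e-05  1.38200579e+00] [526.04240018  45.95694276 127.27770314] [1.31505226e-04 6.56895690e-01 7.53981445e-01 1.30173860e-04] [0.71400124 0.05635901 2.68525485] [ 0.01678723 -0.00883211  0.05927044] 53.52769500919601
```

View pics/w9.png

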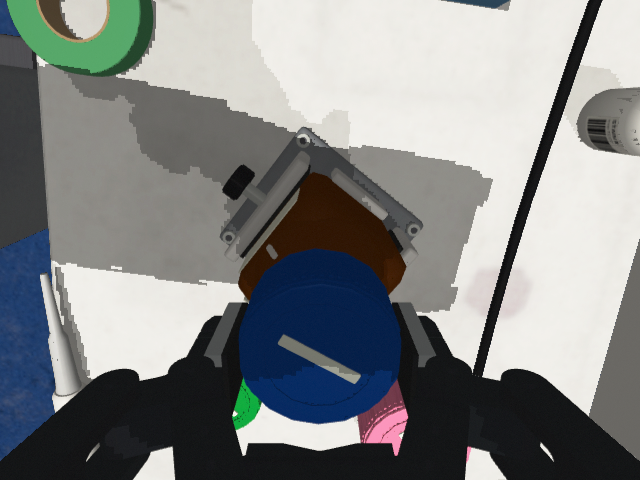

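Emit:
{"api": "servo_tool", "payload": {"moves": [[0, 0, 0.1, 0, 0, 3], [0, 0, 0.2, 0, 0, 6], [0, 0, 0.3, 0, 0, 8], [0, 0, 0.3, 0, 0, 9], [0, 0, 0.3, 0, 0, 9], [0, 0, 0.3, 0, 0, 9]]}}

```text
time_s: 14.02
position: [526.6, 46.5, 127.2]
tool_rot: [0.0, 0.715, 0.699, 0.001]
ft_force: [2.0, 3.7, 5.5]
opening: 53.4
```

```bash
python3 - <<'E'
from h import *
o=get_obs(); print(o["time_s"],o["joint_positions"],o["position"],o["tool_rot"],o["ft_force"],o["ft_torque"],o["opening"])
E
```

```text
14.025 [-5.09037296e-02  3.78696442e-01 -3.16387767e-01  8.74278086e-01
  9.30745404e-04  1.54138386e+00] [526.57469208  46.46871181 127.23043423] [2.11361312e-04 7.14663625e-01 6.99467778e-01 8.28256990e-04] [1.96836824 3.72615482 5.5071167 ] [ 0.85654718 -0.24208949  0.93375122] 53.44065274014464
```

Emit:
{"api": "servo_tool", "payload": {"moves": [[0, 0, 0.1, 0, 0, 3], [0, 0, 0.2, 0, 0, 6], [0, 0, 0.3, 0, 0, 8], [0, 0, 0.3, 0, 0, 8], [0, 0, 0.3, 0, 0, 8]]}}

```text
time_s: 14.65
position: [527.2, 46.9, 127.2]
tool_rot: [0.0, 0.762, 0.648, 0.002]
ft_force: [3.9, 6.4, 5.5]
opening: 53.6
```

```bash
python3 - <<'E'
from h import *
o=get_obs(); print(o["time_s"],o["joint_positions"],o["position"],o["tool_rot"],o["ft_force"],o["ft_torque"],o["opening"])
import pickle
m=camera_model("wrist");pickle.dump(m,open("w10.pkl","wb"));im=snapshot("wrist")[:,:,::-1].copy()
cv2.imwrite("pics/w10.png",im)
for n in("w9","w10"):
    im=cv2.imread(f"pics/{n}.png");m=pickle.load(open(n+".pkl","rb"))
    hsv=cv2.cvtColor(im,cv2.COLOR_BGR2HSV)
    mb=cv2.inRange(hsv,(0,0,90),(180,90,255)); q=np.zeros_like(mb); q[320:400,265:375]=mb[320:400,265:375]
    k=max(cv2.findContours(q,0,2)[0],key=cv2.contourArea);q[:]=0;cv2.drawContours(q,[k],-1,255,-1)
    ys,xs=np.nonzero(q); P=np.array([plane(m,a,b,154)[:2] for a,b in zip(xs,ys)]); w=np.linalg.svd(P-P.mean(0))[2][0]; print("bar",len(P),P.mean(0),np.arctan2(w[1],w[0]))
E
```

```text
14.65 [-0.05062916  0.37887093 -0.31622921  0.87311523  0.00185254  1.68123247] [527.16449763  46.88179925 127.19364592] [2.10552224e-04 7.61696962e-01 6.47931489e-01 1.57447450e-03] [3.89309774 6.38064084 5.49972254] [ 1.30721007 -0.54702554  0.71868692] 53.570610395358656
bar 1025 [525.70241341  44.81362933] -0.40621538421999215
bar 1027 [526.72356757  46.64333972] -0.6666442724854907
```

View pics/w10.png

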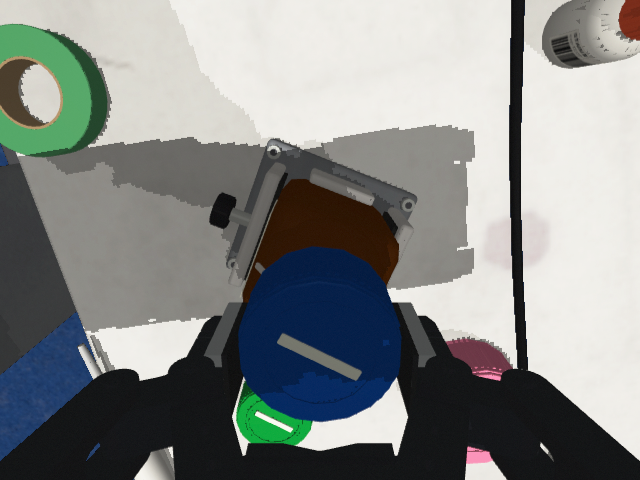

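```bash
python3 - <<'E'
from h import *
import pickle
for n,pts in (("w1",[(306.5,103),(240.7,177),(387,182.5)]),("w10",[(274,152),(232.5,264),(408,204.5)]),("w9",[(304,140),(228.5,237),(414,230)])):
    m=pickle.load(open(n+".pkl","rb"))
    for z in (10,):
        a,b,c=[plane(m,*p,z)[:2] for p in pts]
        for d in (b-a,c-a): print(n,d,np.hypot(*d),(np.arctan2(d[1],d[0])+np.pi/4)%(np.pi/2)-np.pi/4)
t=camera_model("top");im=cv2.imread("pics/top0.png")
A=cv2.resize(im[235:305,265:335],(700,700),interpolation=cv2.INTER_CUBIC);cv2.imwrite("pics/tc.png",A)
E
```

```text
w1 [41.86818865 70.02472246] 81.58680638502179 -0.5388782344956822
w1 [-79.92091853  47.65015091] 93.04778396004477 -0.5376326915703951
w10 [-42.53995509 -69.41812924] 81.41575059925249 -0.5497836447481337
w10 [ 79.96980147 -47.03866007] 92.77825546881246 -0.5317017741985937
w9 [-42.09529911 -69.82136097] 81.52936069523359 -0.5425491313754076
w9 [ 80.01161229 -47.80756579] 93.20633802831088 -0.5385850162209573
```

View pics/tc.png

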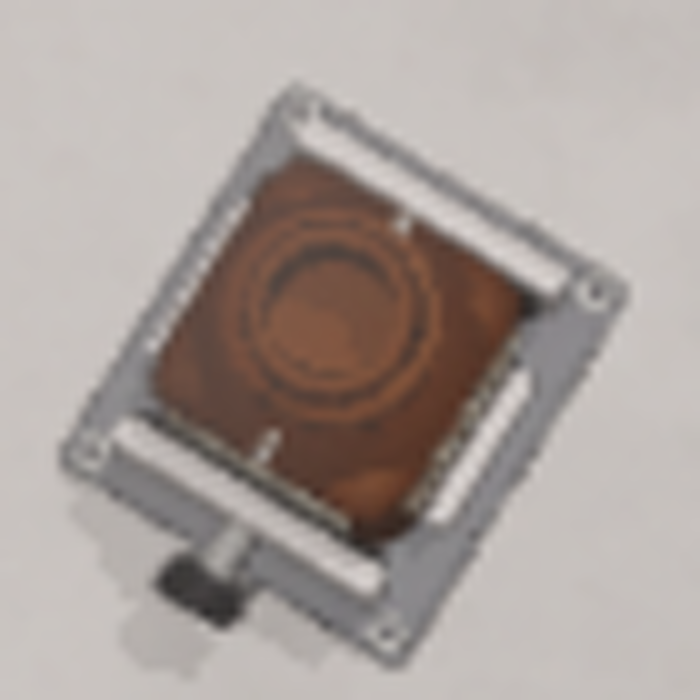

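Emit:
{"api": "servo_tool", "payload": {"moves": [[0, 0, 0.5, 0, 0, -2], [0, 0, 1, 0, 0, -4], [0, 0, 1.2, 0, 0, -5], [0, 0, 1.2, 0, 0, -5], [0, 0, 1.2, 0, 0, -5]]}}

```text
time_s: 15.32
position: [526.5, 46.6, 127.1]
tool_rot: [0.0, 0.733, 0.68, 0.001]
ft_force: [-4.0, 5.5, 22.6]
opening: 53.9
```

```bash
python3 - <<'E'
from h import *
import pickle
o=get_obs(); print(o["time_s"],o["position"],o["tool_rot"],o["ft_force"],o["ft_torque"],o["opening"])
m=camera_model("wrist");im=snapshot("wrist")[:,:,::-1].copy()
hsv=cv2.cvtColor(im,cv2.COLOR_BGR2HSV)
mb=cv2.inRange(hsv,(0,0,90),(180,90,255)); q=np.zeros_like(mb); q[320:400,265:375]=mb[320:400,265:375]
k=max(cv2.findContours(q,0,2)[0],key=cv2.contourArea);q[:]=0;cv2.drawContours(q,[k],-1,255,-1)
ys,xs=np.nonzero(q); P=np.array([plane(m,a,b,154)[:2] for a,b in zip(xs,ys)]); w=np.linalg.svd(P-P.mean(0))[2][0]; print("bar",len(P),P.mean(0),np.arctan2(w[1],w[0]))
for n,pts in (("w1",[(240.7,177),(387,182.5)]),("w10",[(232.5,264),(408,204.5)]),("w9",[(228.5,237),(414,230)])):
    m=pickle.load(open(n+".pkl","rb"));a,b=[plane(m,*p,10)[:2] for p in pts];print((a+b)/2)
t=camera_model("top");a,b=[plane(t,265+x/10-.45,235+y/10-.45,10)[:2] for x,y in((90,450),(595,290))];c,d=[plane(t,265+x/10-.45,235+y/10-.45,10)[:2] for x,y in((305,108),(387,633))];print("top",(a+b)/2,(c+d)/2)
E
```

```text
15.325 [526.49161528  46.61622297 127.12246398] [3.06153221e-04 7.33089295e-01 6.80131299e-01 1.18660909e-03] [-3.98174006  5.53631765 22.60731588] [1.17120175 1.13046705 0.10092375] 53.92896354941909
bar 1029 [525.97676182  46.40121604] -0.585284347413603
[525.77482183  46.11822912]
[525.93151025  44.54727944]
[526.83119665  44.42138312]
top [527.74704302  49.25310091] [527.92927688  48.61575327]
```

The lid is seated: pressing 1.2 mm further raised the force to 22.6 N with no movement, the turning torque rose at the end, and the cap is nearly parallel to the marks. Now backing off a quarter turn.

Emit:
{"api": "servo_tool", "payload": {"moves": [[0, 0, -1.2, 0, 0, -2], [0, 0, -1.7, 0, 0, -8], [0, 0, -2.0, 0, 0, -17], [0, 0, -2.3, 0, 0, -26], [0, 0, -2.7, 0, 0, -35], [0, 0, -3.1, 0, 0, -44], [0, 0, -3.5, 0, 0, -53], [0, 0, -3.9, 0, 0, -62], [0, 0, -4.3, 0, 0, -71], [0, 0, -4.7, 0, 0, -80], [0, 0, -5.0, 0, 0, -88], [0, 0, -5.1, 0, 0, -92], [0, 0, -5.1, 0, 0, -92], [0, 0, -5.1, 0, 0, -92], [0, 0, -5.1, 0, 0, -92]]}}

```text
time_s: 17.25
position: [526.3, 45.7, 130.4]
tool_rot: [0.0, 0.021, 1.0, -0.0]
ft_force: [5.4, 0.6, -1.5]
opening: 53.5
```

```bash
python3 - <<'E'
from h import *
o=get_obs(); print(o["time_s"],o["position"],o["tool_rot"],o["ft_force"],o["ft_torque"],o["opening"])
m=camera_model("wrist");im=snapshot("wrist")[:,:,::-1].copy();cv2.imwrite("pics/w11.png",im)
a=snapshot("scene")[:,:,::-1]
cv2.imwrite("pics/s11.png",cv2.resize(a[180:330,180:460],(784,420),interpolation=cv2.INTER_CUBIC))
hsv=cv2.cvtColor(im,cv2.COLOR_BGR2HSV)
mb=cv2.inRange(hsv,(0,0,90),(180,90,255)); q=np.zeros_like(mb); q[320:400,265:375]=mb[320:400,265:375]
k=max(cv2.findContours(q,0,2)[0],key=cv2.contourArea);q[:]=0;cv2.drawContours(q,[k],-1,255,-1)
ys,xs=np.nonzero(q); P=np.array([plane(m,a,b,157)[:2] for a,b in zip(xs,ys)]); w=np.linalg.svd(P-P.mean(0))[2][0]; print("bar",len(P),P.mean(0),np.arctan2(w[1],w[0]))
E
```

```text
17.25 [526.29490849  45.68225169 130.41102974] [ 3.37999908e-04  2.11342076e-02  9.99776569e-01 -2.07679925e-04] [ 5.38360072  0.57424611 -1.5436484 ] [-0.17356907 -1.0400226  -0.13528477] 53.51813125143952
bar 1021 [525.68682409  44.95354204] 1.019623488786426
```

View pics/w11.png

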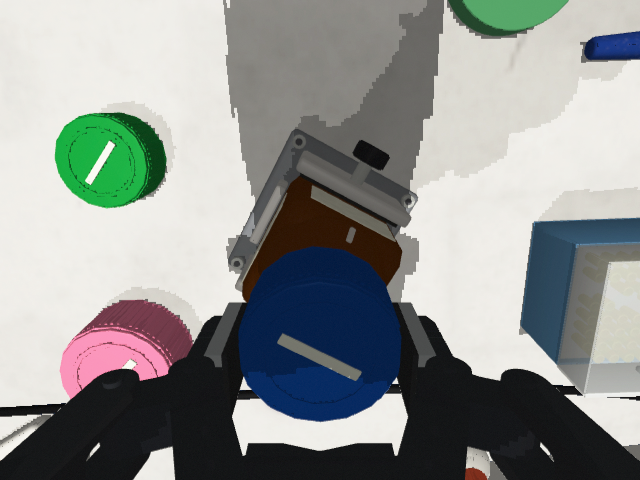

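View pics/s11.png

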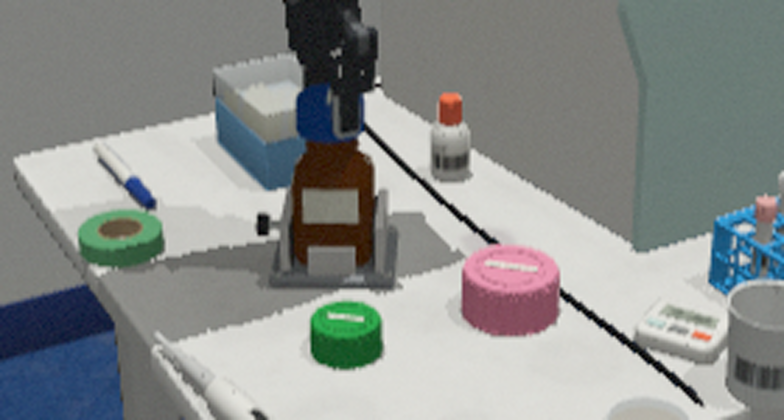

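Emit:
{"api": "servo_tool", "payload": {"moves": [[0, 0, 0, 0, 0, 0], [0, 0, 0, 0, 0, 0], [0, 0, 0, 0, 0, 0], [0, 0, 0, 0, 0, 0]]}}

```text
time_s: 17.85
position: [526.3, 45.7, 130.4]
tool_rot: [0.0, 0.021, 1.0, -0.0]
ft_force: [5.1, -0.6, -2.0]
opening: 54.0
```

```bash
python3 - <<'E'
from h import *
o=get_obs(); print(o["time_s"],o["position"],o["ft_force"],np.abs(o["joint_vel"]).max(),o["opening"])
print(hand_in())
E
```

```text
17.85 [526.28714743  45.73088643 130.42385821] [ 5.1276297  -0.56398872 -1.96891082] 0.002084017038277861 53.96787981798967
the job is handed in; nothing more can be done
None
```

The blue cap is on the amber bottle, was screwed down tight, and is now backed off about a quarter turn with the gripper still holding it. I handed the job in at about 18 s; no verdict was reported.

- **Tight:** the turning torque rose to about 0.9 N m at the end of the thread. Pressing 1.2 mm further raised the force to 23 N without moving the cap, so the lid was on the rim. The cap's centre was then about 10.9 mm below the rim, with its bar about 0.05 rad from the bottle's x axis.
- **Final setting:** the bar is about 1.56 rad from the bottle's axis, and the cap's centre is about 7.6 mm below the rim. The arm was at rest and the fingers were gripping the cap at 54 mm opening.
- **Disagreements:**
  - The camera estimates of the bottle's centre and the cap's position differed by 1 to 3 mm.
  - At the stop the cap turned about 0.1 rad past parallel before I eased it back.
  - A side force of about 5 N remained on the wrist at hand-in.
- **Other objects:** the arm met no contact on its way to the cap and bottle, and nothing looked moved in the last scene picture. I did not measure the bystanders' positions.

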